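Plug in the set-up plug, then hold the laser gauge's hood open

TASK

The shaft in the laser gauge has to be looked at while the gauge stays switched on. Pull the red set-up plug out of its parking block, push it fully home in the socket on the gauge's white pod and let go of it, so that the guard switch is bridged; only then lift the tinted hood by its front bar to 45 degrees open, where it still shields the eyes. The hood falls shut when it is let go, so finish while still holding it by the bar at that angle, with the plug fully home, the shaft lying in its rests and the other things on the bench left where they are.

Things in the scene. Friction and masses are not known exactly. Their poses are not given: they have to be found in the camera images.
- gauge: The laser shaft gauge, fixed: grey base 200 x 185 x 45 mm under an amber see-through hood, white pod (top 50 mm above the worktop) on its left. Origin on the worktop under the gauge; x points from its front to its rear (away from the robot), y to its left, z up. The hood stands over x = -75 to +75, y = -120 to +50 mm, the pod over x = -92 to +33, y = +60 to +140 mm.
- socket (a point): Middle of the mouth of the socket hole, in a yellow frame in the pod's flat top, 50 mm above the worktop. Axes as the gauge's. The hole is 15.5 mm along x, 23.5 mm along y, 18 mm deep, straight down, with a 1.5 mm chamfer. Nothing stands on the pod within 40 mm of it; the hood's left wall is 50 mm away towards -y.
- setup_plug: Red set-up plug, loose, 60 g, upright in the parking block at first. Origin at the middle of the lower end of its black blade, z up. Blade 14 mm along x, 22 mm along y, 16 mm long; above it the red grip block, 24 mm along x, 34 mm along y, from z = 16 to 50 mm. Fully home, the red block rests on the pod and the blade's end is 16 mm below the socket's mouth. Fits either way round (half a turn).
- parking_block: Grey block 56 x 66 x 26 mm, fixed, origin at the middle of its underside. The plug's blade stands in a 16 x 24 mm hole in its top, the red block resting on it, the plug's origin 10 mm above the worktop; the plug's x and y are those of this block. The plug lifts straight out without force.
- hood (a joint): How far the hood is open, rad: 0 shut (as at the start), growing as the front edge rises; 45 degrees is 0.785; stop at 1.3. It turns about the gauge's y axis through point hood_hinge. Gravity and a light spring close it from any angle, with 1.5 to 3 N at the bar. Beside its left wall a fixed plate with a mark every 15 degrees has a red mark at 45 degrees.
- hood_hinge (a point): Point on the hood's hinge line at the rear of the gauge, at the middle of the hood's width, 51 mm above the worktop. Axes as the gauge's; it does not move with the hood.
- hood_bar: Black bar on the hood's front: a round sleeve 12 mm thick, 84 mm long along its y, origin at its middle, that turns easily on its rod; the gap behind it to the hood's front is 31 mm. Two arms carry it at its ends. Hood shut: 196 mm in front of the hinge (gauge -x), 36 mm above it (87 mm above the worktop). The hood's top is 68 mm above the hinge; its front slopes back above 42 mm.
- shaft: Bright stepped sample shaft, 25 mm thick, 90 mm long, loose, lying along the gauge's y in two V rests under the hood, its axis 71 mm above the worktop. To be left there. Origin under its middle.
- ring: Ground steel ring, 52 mm across, 16 mm high, on the worktop. Bystander.
- usb_stick: Red memory stick, 17 x 48 x 8 mm, on the worktop. Bystander.
- stylus_case: Black flat case, 53 x 92 x 20 mm, on the worktop near the right front edge. Bystander.
- loupe: Black loupe, 38 mm across and high, at the back of the 80 mm high granite plate. Bystander.
- micrometer: Green micrometer, 53 x 122 x 19 mm, lying on the 80 mm high granite plate left of the gauge. Bystander.

How it is judged:
On the way:
1. the set-up plug is fully home in the socket and let go, with the hood still shut (z of setup_plug in the frame of socket below -0.013 m and horizontal distance between setup_plug and socket below 0.005 m and angle between setup_plug's own z axis and vertical below 0.1 rad and contact force between the fingers and setup_plug below 0.1 N and value of joint hood below 0.07 rad), for 0.2 s.
At the end, for the whole second after the job is handed in: The hood stands still at 45 degrees (within about 5 degrees) with the fingers still bearing on its bar with more than 1 N; the plug is in the socket, within 3 mm of fully home, upright, and the shaft still lies in its rests (value of joint hood between 0.69 and 0.88 rad and velocity of joint hood between -0.1 and 0.1 rad/s and contact force between the fingers and hood_bar above 1 N and z of setup_plug in the frame of socket below -0.013 m and horizontal distance between setup_plug and socket below 0.005 m and angle between setup_plug's own z axis and vertical below 0.1 rad and angle between the x axis of setup_plug and the x axis of gauge, either way round below 0.2 rad and distance between shaft and hood_hinge below 0.095 m and height (world z) of shaft between 0.055 and 0.062 m); the arm keeps its last pose, push and grip.
It fails at once if the hood is opened (more than 5 degrees) while the set-up plug is not home in the socket (value of joint hood above 0.09 rad and (z of setup_plug in the frame of socket above -0.012 m or horizontal distance between setup_plug and socket above 0.006 m)).
It fails at once if a bystander is moved more than 3 cm (distance of any of ring, usb_stick, stylus_case, micrometer, loupe from where it was at the start of the episode above 0.03 m).
It fails at once if the shaft is moved from its rests (distance of shaft from where it was at the start of the episode above 0.012 m).
It also fails if it takes over 54 s, if anything falls off the work surface, if the arm or the gripper's body presses on something with over 40 N, if the wrist force passes 120 N, or if a joint passes its speed limit or range.

ROBOT

A 6-joint arm with a two-finger parallel gripper is mounted at the origin on a cart in front of the work surface, level with it; the furniture and walls round the work are solid. World frame = base frame: x ahead of the robot, y to its left, z up, the work surface at z = 0. Lengths are in m, angles in rad, forces in N, time in s.
With the tool pointing down it reaches from about 0.25 to 0.725 m from the base axis. Payload 4 kg.
Tool frame: the origin (TCP) lies midway between the tips of the shut fingers; the grasp point (between the pads) lies 19 mm behind it; z points along the fingers, y is the line along which they close (so a half turn about z gives the same grasp; the last joint's range is limited). The gripper opens to 85 mm and grips with 20 to 120 N. Pads are 22 mm wide; open, the fingers measure 114 mm over their backs; the gripper's body (76 mm by 85 mm) begins 54 mm behind the grasp point. The pads swing forward as they close: fully open they stand 13 mm farther back than shut.
Start: joints at [1.192, 0.241, 0.005, 1.335, 0, 1.571], TCP at [0.185, 0.465, 0.231] pointing down, gripper open.
Joint ranges: [-2.72, 2.72], [-1.05, 1.87], [-1.09, 1.28], [-1.99, 2.15], [-1.42, 1.44], [-3.14, 3.14]. Speed limits (rad/s): [2.79, 2.79, 3.14, 3.14, 3.14, 3.14].

INTERFACE

Orientations are given as a unit quaternion [x, y, z, w].
In Python, from workcell import bot, camera, job_done gives the robot as it stands.
- The arm moves only by the tool carry_out, never from a script. Its argument "plan" is a list of rows, each an object of numbers: "dx", "dy", "dz": the shift along the tool's x, y, z in mm; "twist": the turn about the tool's z in degrees; "fingers": the closure, from -1 (fully open) to 1 (shut). In form: [{"dx": .., "dy": .., "dz": .., "twist": .., "fingers": ..}, ...]. A call has exactly 5 rows; each row is the pose to reach, as a shift and turn from the pose commanded when the call began, along the tool's axes at that moment; what a row does not reach only later rows make up. A row lasts 1/12 s, in which the tool goes at most 41.7 mm and 7.16 degrees, less where a joint would pass 70% of its speed; a pose out of reach is approached as far as the arm can. A call with a gripper value outside its range is refused whole. The fingers move at their own pace and stop on an object; the grip force is fixed at half the most. Time passes only in rows, so rows that repeat a pose let the fingers close, or fill a call up. It gives the time, the measured TCP pose, the force, the opening and the grip force at its end, in the units of the state.
- bot.get_obs(): the state, without advancing time (a new reading comes with each control period).
- camera(name): name is "scene" or "top"; returns a dict with "image" (384x512x3 uint8, red, green, blue), "intrinsics" (3x3 intrinsics, pixels), "eye" and "attitude" of the camera in the world. Camera axes: x right, y down, z forward; pixel columns grow to the right and rows downward; lengths in m; the calibration is good to about 2 mm. A picture is of the moment at which its call begins. There is no depth.
- job_done(): hands the job in; it is judged then, once.
The state is a dict: "clock": time; "joint_pos": joint angles; "joint_vel": joint speeds; "tau": joint torques, N m; "eef_pos": TCP position; "tool_rot": TCP orientation; "ft_force": force on the tool from outside, world axes, zero at the start; "ft_torque": the same for the moment, N m; "grip_width": finger opening in m; "grasp_force": force on a finger pad.
Only numpy, scipy, OpenCV 4.12 (cv2) and the standard library are available. Lean on these libraries where they do the work, as an engineer would, in place of code of your own. Each camera call takes 0.05 s, during which the arm holds its last target. There are 200 camera calls.

## Working session

There is one attempt and no reset: what is moved stays moved. The work goes in short steps, Python scripts to look and compute and a tool call to move; the robot and the scene stay as the last step left them, time stands still between calls to the robot, and variables do not carry over. Pictures are saved under pics/ and viewed, at most 10 in all, crops included, and the job is handed in when it is done.

Besides the shell and the picture viewer there is one more tool, called after "Emit:" as name(argument=value, ...), one argument or row to a line, values as JSON. carry_out: Moves the arm, as the interface text tells. Its arguments: {"type":"object","properties":{"plan":{"type":"array","items":{"type":"object","properties":{"dx":{"type":"number"},"dy":{"type":"number"},"dz":{"type":"number"},"twist":{"type":"number"},"fingers":{"type":"number"}}}}},"required":["plan"]}

```bash
mkdir -p pics
cat > h.py <<'E'
import numpy as np, cv2
from workcell import bot, camera, job_done
from scipy.spatial.transform import Rotation as R
def snap(n,f,crop=None,s=1):
    c=camera(n); im=c["image"][:,:,::-1]
    if crop: x0,y0,x1,y1=crop; im=im[y0:y1,x0:x1]
    im=cv2.resize(im,None,fx=s,fy=s,interpolation=cv2.INTER_CUBIC); cv2.imwrite(f"pics/{f}.png",im); return c
def att(c):
    a=np.array(c["attitude"]); return R.from_quat(a).as_matrix() if a.size==4 else a.reshape(3,3)
def ray(c,u,v,z):
    d=att(c)@np.linalg.inv(c["intrinsics"])@[u,v,1]; e=np.array(c["eye"]); return e+d*(z-e[2])/d[2]
def proj(c,p):
    q=np.array(c["intrinsics"])@(att(c).T@(np.array(p)-c["eye"])); return q[:2]/q[2]
E
python3 - <<'E'
from h import *
for n in ("scene","top"):
    c=snap(n,n+"0",s=1.5); print(n,c["eye"],c["attitude"],c["intrinsics"])
o=bot.get_obs(); print(o["tool_rot"],o["eef_pos"],o["clock"])
E
```

```text
scene [0.7291813  0.65109242 0.96269166] [ 0.12267696  0.93914252 -0.31820391 -0.04132755] [[401.80896939   0.         254.40849913]
 [  0.         401.80896939 191.57631087]
 [  0.           0.           1.        ]]
top [ 0.42475589 -0.00725648  1.30291613] [ 0.70712662 -0.70577064  0.03007336 -0.03090844] [[355.34994302   0.         252.25371476]
 [  0.         355.34994302 187.38881675]
 [  0.           0.           1.        ]]
[ 1.88257102e-01  9.82119320e-01 -9.34057155e-04 -1.81729113e-04] [0.18467404 0.46403821 0.23049441] 0.1
```

View pics/scene0.png

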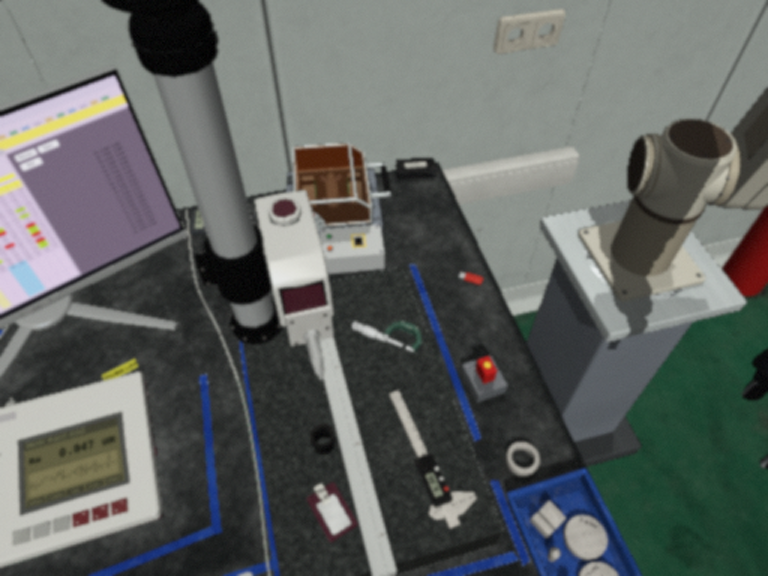

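View pics/top0.png

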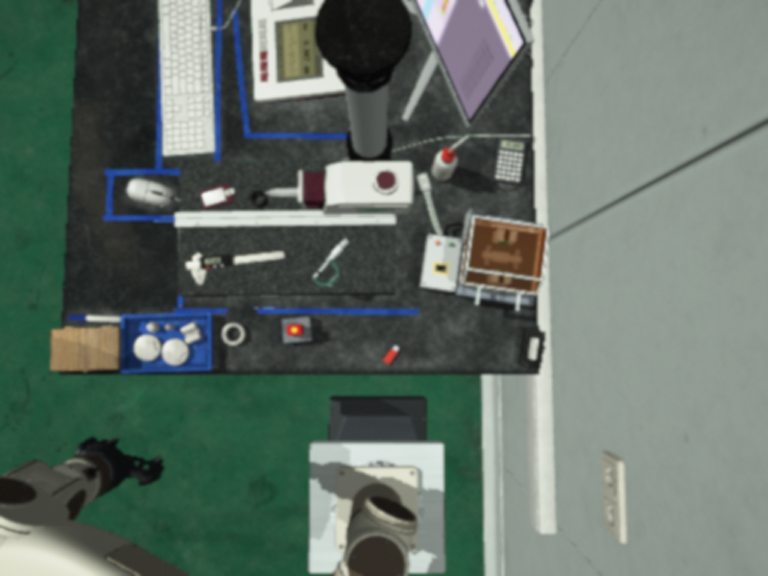

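The scene view shows the gauge at (335,215), with the plug in its block at (485,375). The top view (1.5x) shows the plug at (295,328), the pod with its yellow socket at (441,268), the hood at (505,250) and the bar at about (500,298).

Run:
```python
from h import *
c=camera("top"); im=c["image"][:,:,::-1]
a=cv2.resize(im[135:211,270:376],None,fx=7.5,fy=7.5,interpolation=cv2.INTER_CUBIC)[:570,:795]
cv2.imwrite("pics/g.png",a)
d=camera("scene"); im2=d["image"][:,:,::-1]
b=[cv2.resize(x,(390,390),interpolation=cv2.INTER_CUBIC) for x in (im[198:238,178:218], im2[225:275,300:350])]
cv2.imwrite("pics/p.png",np.hstack(b))
```

```text
(no output)
```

View pics/g.png

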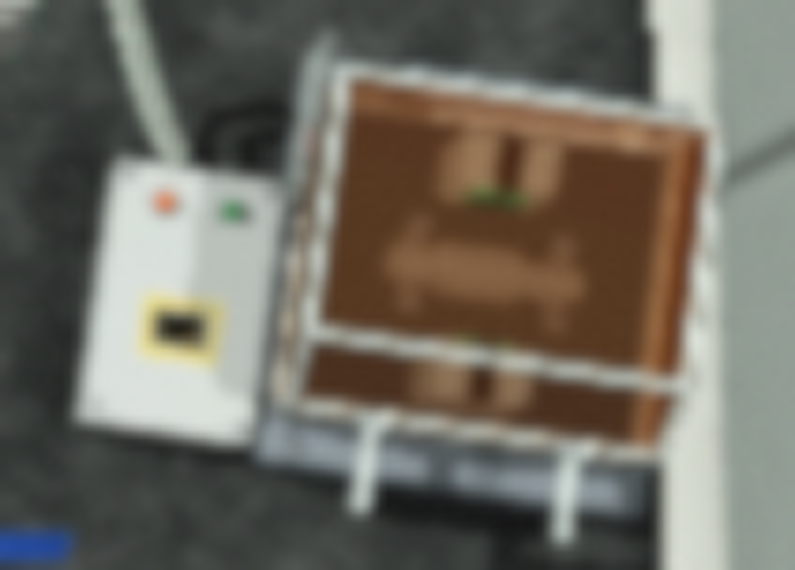

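View pics/p.png

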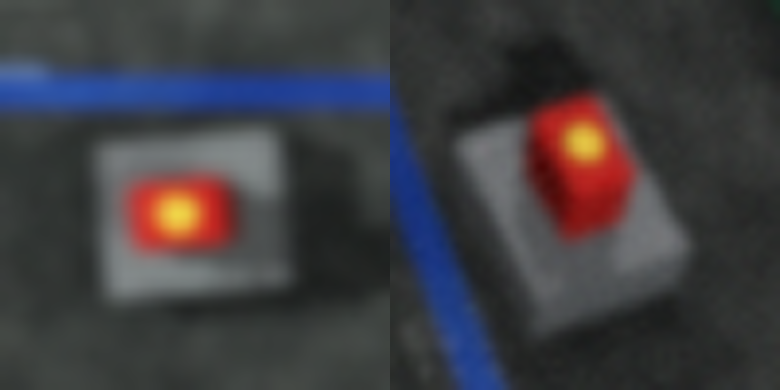

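Run:
```python
from h import *
c=camera("top"); d=camera("scene")
def T(p,z,o,s): return ray(c,o[0]+(p[0]+.5)/s-.5,o[1]+(p[1]+.5)/s-.5,z)
def ang(v): return np.degrees(np.arctan2(v[1],v[0]))
print("sock",T((180,328),.05,(270,135),7.5))
P=np.array([T(p,.05,(270,135),7.5) for p in ((118,158),(280,180),(248,447),(75,425))])
print("pod",P.mean(0),[ (np.linalg.norm(P[i]-P[i-1]).round(4),ang(P[i]-P[i-1]).round(1)) for i in range(4)])
H=np.array([T(p,.119,(270,135),7.5) for p in ((345,72),(708,125),(685,385),(315,330))])
print("hoodtop",H.mean(0),[ (np.linalg.norm(H[i]-H[i-1]).round(4),ang(H[i]-H[i-1]).round(1)) for i in range(4)])
print("bar arm ends",T((360,510),.087,(270,135),7.5),T((565,537),.087,(270,135),7.5))
for pts,z in ((((133,180),(230,177),(235,247),(135,250)),.06),(((95,140),(285,128),(292,285),(105,300)),.026)):
    P=np.array([T(p,z,(178,198),9.75) for p in pts])
    print("plug/block",P.mean(0),[ (np.linalg.norm(P[i]-P[i-1]).round(4),ang(P[i]-P[i-1]).round(1)) for i in range(4)])
print("dot top",T((178,213),.06,(178,198),9.75),"scene",ray(d,300+195.5/7.8-.5,225+143.5/7.8-.5,.06))
# yellow frame centroids
for n,k,(x0,y0,x1,y1) in (("top",c,(284,170,304,186)),("scene",d,(228,150,250,172))):
    h=cv2.cvtColor(k["image"],cv2.COLOR_RGB2HSV)[y0:y1,x0:x1].astype(int)
    m=(h[...,1]>90)&(h[...,0]>15)&(h[...,0]<40)
    v,u=np.nonzero(m); q=cv2.minAreaRect(np.c_[u,v].astype(np.float32)); print(n,m.sum(),q, ray(k,q[0][0]+x0,q[0][1]+y0,.05))
```

```text
sock [ 0.5657373  -0.15211794  0.05      ]
pod [ 0.57815543 -0.15235911  0.05      ] [(np.float64(0.1291), np.float64(-9.4)), (np.float64(0.0776), np.float64(-97.7)), (np.float64(0.1282), np.float64(172.6)), (np.float64(0.0821), np.float64(82.8))]
hoodtop [ 0.60359616 -0.29380135  0.119     ] [(np.float64(0.1179), np.float64(-7.3)), (np.float64(0.1646), np.float64(-98.3)), (np.float64(0.1182), np.float64(173.6)), (np.float64(0.1664), np.float64(81.6))]
bar arm ends [ 0.47820849 -0.22926567  0.087     ] [ 0.4660824  -0.32249912  0.087     ]
plug/block [0.41977154 0.18889138 0.06      ] [(np.float64(0.0249), np.float64(2.6)), (np.float64(0.0347), np.float64(-88.1)), (np.float64(0.025), np.float64(-175.1)), (np.float64(0.0357), np.float64(91.8))]
plug/block [0.41978072 0.19021816 0.026     ] [(np.float64(0.0587), np.float64(4.6)), (np.float64(0.07), np.float64(-86.3)), (np.float64(0.0575), np.float64(-176.7)), (np.float64(0.0687), np.float64(94.7))]
dot top [0.41993497 0.19077027 0.06      ] scene [0.42023077 0.19063011 0.06      ]
top 2 ((10.5, 9.0), (1.0, 0.0), 180.0) [ 0.56324651 -0.15540683  0.05      ]
scene 14 ((9.149999618530273, 12.55000114440918), (5.692099571228027, 3.4785051345825195), 18.43494987487793) [ 0.57231406 -0.14461683  0.05      ]
```

```bash
cat >> h.py <<'E'
def go(x,y,z,a):
    o=bot.get_obs(); r=R.from_quat(o["tool_rot"]).as_matrix(); p=np.array(o["eef_pos"])
    ya=np.degrees(np.arctan2(r[1,1],r[0,1])); t=(ya-a+90)%180-90
    print("pos",p.round(4),"yang",round(ya,2),"tilt",r[2].round(3),"j6",round(o["joint_pos"][5],2),"f",np.round(o["ft_force"],1),"w",round(o["grip_width"],4),"t",o["clock"])
    print("move mm",(r.T@(np.array([x,y,z])-p)*1000).round(1),"twist",round(t,2))
def tri(c,a,d,b):
    A=[];B=[]
    for k,(u,v) in ((c,a),(d,b)):
        q=att(k)@np.linalg.inv(k["intrinsics"])@[u,v,1]; q/=np.linalg.norm(q); M=np.eye(3)-np.outer(q,q); A.append(M);B.append(M@k["eye"])
    return np.linalg.solve(sum(A),sum(B))
E
python3 - <<'E'
from h import *
c=camera("top"); d=camera("scene")
print("lens",tri(c,(257.3,120),d,(190.7,138.7)))
print("arm ends", [ray(c,u/1.5,v/1.5,.3) for u,v in((412,162),(412,205),(328,205))])
print("plate edge",[ray(c,u/1.5,v/1.5,.08) for u,v in((395,293),(180,293))])
go(.42,.19,.15,3.5)
E
```

```text
lens [ 0.70331407 -0.01970076  0.30653822]
arm ends [array([ 0.7417793 , -0.07027208,  0.3       ]), array([ 0.65762772, -0.0699803 ,  0.3       ]), array([0.6573527 , 0.09064878, 0.3       ])]
plate edge [array([ 0.50309614, -0.04395777,  0.08      ]), array([0.50215858, 0.45038636, 0.08      ])]
pos [0.1849 0.4645 0.2312] yang 68.3 tilt [-0. -0. -1.] j6 1.57 f [ 0.3 -0.  -0.3] w 0.0853 t 0.4
move mm [-320.  -168.    81.2] twist 64.8
```

Emit:
carry_out(
  plan=[
    {"dx": -32,"dy": -17,"dz": 0,"twist": 6.5,"fingers": -1},
    {"dx": -64,"dy": -34,"dz": 0,"twist": 13,"fingers": -1},
    {"dx": -96,"dy": -50,"dz": 0,"twist": 19.5,"fingers": -1},
    {"dx": -128,"dy": -67,"dz": 0,"twist": 26,"fingers": -1},
    {"dx": -160,"dy": -84,"dz": 0,"twist": 32.4,"fingers": -1},
  ],
)

```text
clock: 0.82
eef_pos: [0.3032, 0.3261, 0.2314]
tool_rot: [0.457, 0.89, 0.0, 0.0]
ft_force: [-0.1, 0.0, 1.0]
grip_width: 0.0852
grasp_force: 0.0
```

```bash
python3 -c "
from h import *
go(.42,.19,.15,3.5)"
```

```text
pos [0.3032 0.3261 0.2314] yang 35.63 tilt [ 0.  0. -1.] j6 1.77 f [-0.1  0.   1. ] w 0.0852 t 0.8167
move mm [-178.7   15.6   81.4] twist 32.13
```

Emit:
carry_out(
  plan=[
    {"dx": -36,"dy": 3,"dz": 10,"twist": 6.5,"fingers": -1},
    {"dx": -72,"dy": 6,"dz": 25,"twist": 13,"fingers": -1},
    {"dx": -108,"dy": 9,"dz": 45,"twist": 19.5,"fingers": -1},
    {"dx": -144,"dy": 12,"dz": 65,"twist": 26,"fingers": -1},
    {"dx": -179,"dy": 15.5,"dz": 81.5,"twist": 32.2,"fingers": -1},
  ],
)

```text
clock: 1.23
eef_pos: [0.4206, 0.1896, 0.1489]
tool_rot: [0.686, 0.728, 0.0, 0.0]
ft_force: [1.0, -0.0, -0.2]
grip_width: 0.0851
grasp_force: 0.0
```

```bash
python3 -c "
from h import *
c=snap('top','a1')
d=camera('scene')
cv2.imwrite('pics/a1.png',cv2.resize(d['image'][210:285,290:390,::-1],None,fx=8,fy=8,interpolation=cv2.INTER_CUBIC))
go(.42,.19,.034,3.5)"
```

```text
pos [0.4209 0.1872 0.1472] yang 3.2 tilt [-0.003 -0.003 -1.   ] j6 1.93 f [-1.3  0.6 -0.6] w 0.0851 t 1.3333
move mm [  3.2  -0.4 113.2] twist -0.3
```

View pics/a1.png

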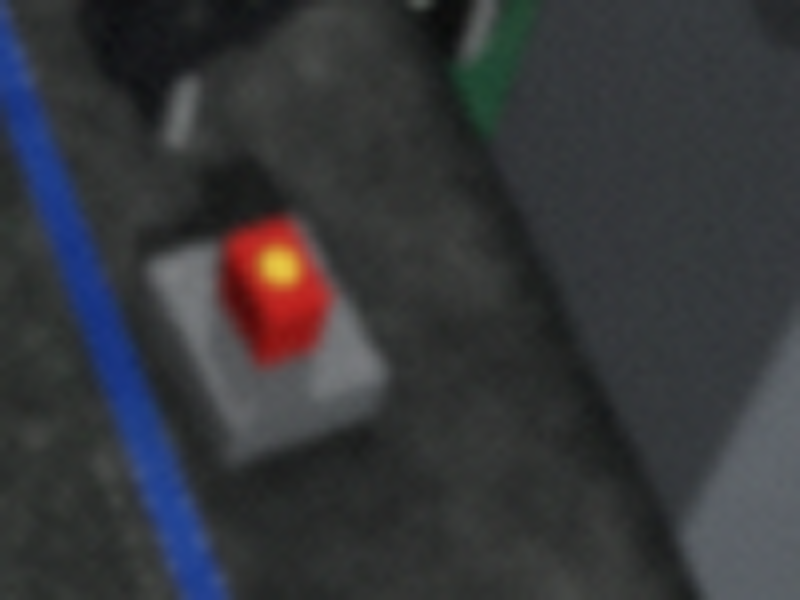

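The crop shows the plug untouched with its dot at (280,265), and the open fingers above it. Now I'll go down and grip.

Emit:
carry_out(
  plan=[
    {"dz": 30,"dx": 0,"dy": 0,"twist": 0,"fingers": -1},
    {"dz": 65,"dx": 0,"dy": 0,"twist": 0,"fingers": -1},
    {"dz": 95,"dx": 0,"dy": 0,"twist": 0,"fingers": -1},
    {"dz": 114,"dx": 0,"dy": 0,"twist": 0,"fingers": -1},
    {"dz": 114,"dx": 0,"dy": 0,"twist": 0,"fingers": -0.3},
  ],
)

```text
clock: 1.75
eef_pos: [0.4165, 0.1904, 0.0324]
tool_rot: [0.683, 0.73, -0.004, -0.002]
ft_force: [-0.7, -0.4, 0.6]
grip_width: 0.0756
grasp_force: 0.0
```

Emit:
carry_out(
  plan=[
    {"dz": 0,"dx": 0,"dy": 0,"twist": 0,"fingers": 0.2},
    {"dz": 0,"dx": 0,"dy": 0,"twist": 0,"fingers": 0.6},
    {"dz": 0,"dx": 0,"dy": 0,"twist": 0,"fingers": 1},
    {"dz": 0,"dx": 0,"dy": 0,"twist": 0,"fingers": 1},
    {"dz": 0,"dx": 0,"dy": 0,"twist": 0,"fingers": 1},
  ],
)

```text
clock: 2.17
eef_pos: [0.421, 0.1922, 0.0377]
tool_rot: [0.684, 0.73, 0.002, 0.0]
ft_force: [-2.6, 0.0, 5.7]
grip_width: 0.0225
grasp_force: 58.9
```

```bash
python3 -c "
from h import *
go(.42,.19,.034,3.5)"
```

```text
pos [0.421  0.1922 0.0377] yang 3.73 tilt [ 0.002  0.003 -1.   ] j6 1.93 f [-2.6  0.   5.7] w 0.0225 t 2.1667
move mm [-2.2 -1.2  3.6] twist 0.23
```

Emit:
carry_out(
  plan=[
    {"dz": -8,"dx": 0,"dy": 0,"twist": 0,"fingers": 1},
    {"dz": -22,"dx": 0,"dy": 0,"twist": 0,"fingers": 1},
    {"dz": -55,"dx": 0,"dy": 0,"twist": 0,"fingers": 1},
    {"dz": -95,"dx": 0,"dy": 0,"twist": 0,"fingers": 1},
    {"dz": -135,"dx": 0,"dy": 0,"twist": 0,"fingers": 1},
  ],
)

```text
clock: 2.58
eef_pos: [0.4192, 0.191, 0.1728]
tool_rot: [0.684, 0.73, -0.001, -0.0]
ft_force: [1.7, 1.8, -0.7]
grip_width: 0.0227
grasp_force: 59.5
```

```bash
python3 -c "
from h import *
go(.46,-.152,.171,-7.6)"
```

```text
pos [0.4192 0.191  0.1728] yang 3.69 tilt [-0.001 -0.001 -1.   ] j6 1.93 f [ 1.7  1.8 -0.7] w 0.0227 t 2.5833
move mm [-344.9   18.7    1.9] twist 11.29
```

Emit:
carry_out(
  plan=[
    {"dx": -20,"dy": 1,"dz": 0,"twist": 0,"fingers": 1},
    {"dx": -55,"dy": 3,"dz": 0,"twist": 2,"fingers": 1},
    {"dx": -90,"dy": 5,"dz": 0,"twist": 4,"fingers": 1},
    {"dx": -127,"dy": 7,"dz": 0,"twist": 6,"fingers": 1},
    {"dx": -165,"dy": 9,"dz": 0,"twist": 8,"fingers": 1},
  ],
)

```text
clock: 3.0
eef_pos: [0.4398, 0.0261, 0.1722]
tool_rot: [0.733, 0.68, 0.001, 0.001]
ft_force: [0.6, -0.1, -1.8]
grip_width: 0.023
grasp_force: 59.6
```

```bash
python3 -c "
from h import *
go(.46,-.152,.171,-7.6)"
```

```text
pos [0.4398 0.0261 0.1722] yang -4.33 tilt [ 0.     0.002 -1.   ] j6 1.71 f [ 0.6 -0.1 -1.8] w 0.023 t 3.0
move mm [-176.1   33.6    1.2] twist 3.27
```

Emit:
carry_out(
  plan=[
    {"dx": -38,"dy": 7,"dz": 0,"twist": 1,"fingers": 1},
    {"dx": -76,"dy": 14,"dz": 0,"twist": 2,"fingers": 1},
    {"dx": -112,"dy": 22,"dz": 0,"twist": 3,"fingers": 1},
    {"dx": -147,"dy": 30,"dz": 0,"twist": 3.3,"fingers": 1},
    {"dx": -174,"dy": 45,"dz": 0,"twist": 3.3,"fingers": 1},
  ],
)

```text
clock: 3.42
eef_pos: [0.4704, -0.1522, 0.1721]
tool_rot: [0.753, 0.658, -0.0, 0.0]
ft_force: [0.7, 0.4, -1.3]
grip_width: 0.0227
grasp_force: 59.6
```

```bash
python3 -c "
from h import *
go(.566,-.152,.11,-7.6)"
```

```text
pos [ 0.4704 -0.1522  0.1721] yang -7.74 tilt [-0.001  0.001 -1.   ] j6 1.39 f [ 0.7  0.4 -1.3] w 0.0227 t 3.4167
move mm [13.1 94.7 62.1] twist -0.14
```

Emit:
carry_out(
  plan=[
    {"dx": 3,"dy": 22,"dz": 5,"twist": 0,"fingers": 1},
    {"dx": 6,"dy": 45,"dz": 20,"twist": 0,"fingers": 1},
    {"dx": 9,"dy": 68,"dz": 38,"twist": 0,"fingers": 1},
    {"dx": 13,"dy": 94,"dz": 55,"twist": 0,"fingers": 1},
    {"dx": 13,"dy": 94.5,"dz": 62,"twist": 0,"fingers": 1},
  ],
)

```text
clock: 3.83
eef_pos: [0.57, -0.1491, 0.1068]
tool_rot: [0.752, 0.659, 0.001, 0.0]
ft_force: [0.6, -0.0, -0.6]
grip_width: 0.0227
grasp_force: 59.5
```

```bash
python3 -c "
from h import *
import time
c=camera('top');d=camera('scene')
c=camera('top');d=camera('scene')
a=cv2.resize(c['image'][150:200,265:315,::-1],(395,395),interpolation=cv2.INTER_CUBIC)
b=cv2.resize(d['image'][135:185,210:260,::-1],(395,395),interpolation=cv2.INTER_CUBIC)
cv2.imwrite('pics/a2.png',np.hstack([a,b]))
go(.566,-.152,.11,-7.6)"
```

```text
pos [ 0.5662 -0.1491  0.1095] yang -7.6 tilt [-0.    -0.001 -1.   ] j6 1.45 f [-0.2 -0.3 -0.4] w 0.0229 t 4.0333
move mm [-2.9  0.2 -0.5] twist -0.0
```

View pics/a2.png

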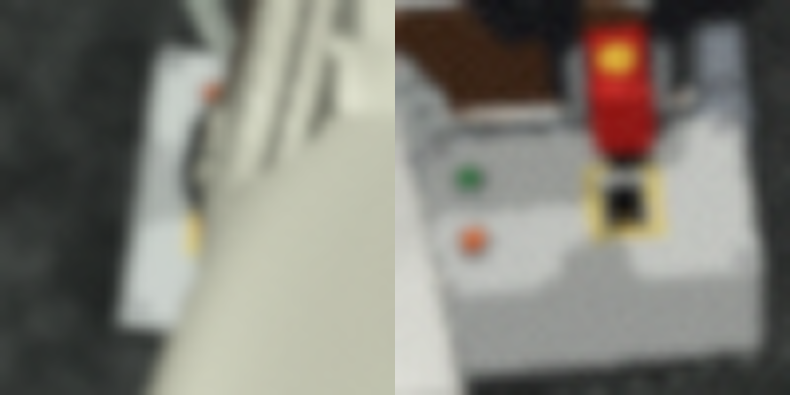

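Scene crop (right half): yellow frame centre at (626,203), plug dot at (616,57), blade right above the hole. Next I'll work out the relative offset.

```bash
python3 -c "
from h import *
d=camera('scene')
s=ray(d,238.8,160.26,.05); 
for z in (.131,.133): print(ray(d,237.54,141.78,z))
im=d['image'][140:175,225:255].astype(int)
# subpixel centroid of yellowness: frame, dot
y=np.clip(np.minimum(im[...,0],im[...,1])-im[...,2]-40,0,None).astype(float); v,u=np.mgrid[140:175,225:255]
for m in ((v>=153)&(v<168),):
  w=y*m; print('frame',(u*w).sum()/w.sum(),(v*w).sum()/w.sum())
g=d['image'][130:152,225:255].astype(int); y=np.clip(g[...,1]-g[...,2]-60,0,None); v,u=np.mgrid[130:152,225:255]; y=y*(g[...,0]>180); print('dot',(u*y).sum()/y.sum(),(v*y).sum()/y.sum())
print('sock',s, ray(d,239.4,160.26,.05),ray(d,238.8,160.8,.05))
o=bot.get_obs();print(o['eef_pos'],R.from_quat(o['tool_rot']).as_matrix()[2])"
```

```text
[ 0.566692   -0.15130887  0.131     ]
[ 0.56708275 -0.14937931  0.133     ]
frame 238.8371335504886 161.10097719869708
dot 237.5586034912718 141.6134663341646
sock [ 0.56531357 -0.15236368  0.05      ] [ 0.56354966 -0.15189439  0.05      ] [ 0.56582759 -0.15022646  0.05      ]
[ 0.56648269 -0.14920278  0.11012434] [-2.00005261e-04  9.16979857e-04 -9.99999560e-01]
```

```bash
python3 -c "
from h import *
go(.5653,-.1518,.08,-7.6)"
```

```text
pos [ 0.5665 -0.1492  0.1101] yang -7.61 tilt [-0.     0.001 -1.   ] j6 1.45 f [-0.3 -1.  -1.2] w 0.0228 t 4.0833
move mm [-2.7 -0.9 30.1] twist -0.01
```

Emit:
carry_out(
  plan=[
    {"dx": -1.3,"dy": -0.5,"dz": 10,"twist": 0,"fingers": 1},
    {"dx": -2.6,"dy": -0.9,"dz": 20,"twist": 0,"fingers": 1},
    {"dx": -2.6,"dy": -0.9,"dz": 27,"twist": 0,"fingers": 1},
    {"dx": -2.6,"dy": -0.9,"dz": 30,"twist": 0,"fingers": 1},
    {"dx": -2.6,"dy": -0.9,"dz": 30,"twist": 0,"fingers": 1},
  ],
)

```text
clock: 4.5
eef_pos: [0.5646, -0.1515, 0.0779]
tool_rot: [0.753, 0.659, -0.001, -0.001]
ft_force: [-1.0, 0.5, 0.0]
grip_width: 0.0229
grasp_force: 59.6
```

```bash
python3 -c "
from h import *
d=camera('scene');d=camera('scene')
cv2.imwrite('pics/a3.png',cv2.resize(d['image'][140:175,220:260,::-1],None,fx=15,fy=15,interpolation=cv2.INTER_CUBIC))
go(.5653,-.1518,.08,-7.6)"
```

```text
pos [ 0.5655 -0.1516  0.0786] yang -7.61 tilt [ 0. -0. -1.] j6 1.44 f [ 0.5  0.1 -0.3] w 0.023 t 4.6
move mm [-0.2 -0.1 -1.4] twist -0.01
```

View pics/a3.png

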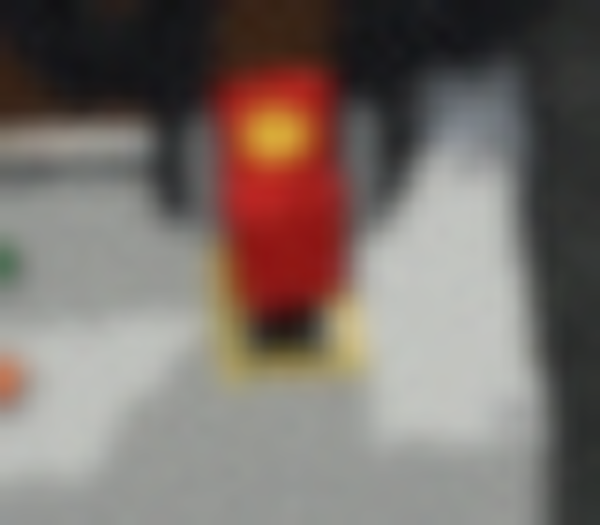

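The blade (x 250–325) is centred in the frame (x 215–368) and sits right at the mouth. I'll descend slowly.

Emit:
carry_out(
  plan=[
    {"dx": 0,"dy": 0,"dz": 2,"twist": 0,"fingers": 1},
    {"dx": 0,"dy": 0,"dz": 4,"twist": 0,"fingers": 1},
    {"dx": 0,"dy": 0,"dz": 6,"twist": 0,"fingers": 1},
    {"dx": 0,"dy": 0,"dz": 7,"twist": 0,"fingers": 1},
    {"dx": 0,"dy": 0,"dz": 7,"twist": 0,"fingers": 1},
  ],
)

```text
clock: 5.02
eef_pos: [0.5654, -0.1515, 0.0714]
tool_rot: [0.752, 0.659, -0.0, -0.0]
ft_force: [-0.6, 0.2, -0.2]
grip_width: 0.0231
grasp_force: 59.7
```

```bash
python3 -c "
from h import *
go(.5653,-.1518,.06,-7.6)"
```

```text
pos [ 0.5654 -0.1515  0.0714] yang -7.6 tilt [ 0.    -0.001 -1.   ] j6 1.44 f [-0.6  0.2 -0.2] w 0.0231 t 5.0167
move mm [-0.3 -0.  11.4] twist -0.0
```

Emit:
carry_out(
  plan=[
    {"dx": 0,"dy": 0,"dz": 3,"twist": 0,"fingers": 1},
    {"dx": 0,"dy": 0,"dz": 6,"twist": 0,"fingers": 1},
    {"dx": 0,"dy": 0,"dz": 9,"twist": 0,"fingers": 1},
    {"dx": 0,"dy": 0,"dz": 11,"twist": 0,"fingers": 1},
    {"dx": 0,"dy": 0,"dz": 12,"twist": 0,"fingers": 1},
  ],
)

```text
clock: 5.43
eef_pos: [0.5656, -0.1516, 0.0616]
tool_rot: [0.752, 0.659, 0.0, 0.0]
ft_force: [-6.8, 1.4, 17.0]
grip_width: 0.0226
grasp_force: 61.8
```

Emit:
carry_out(
  plan=[
    {"dx": 0,"dy": 0,"dz": 0.5,"twist": 0,"fingers": 1},
    {"dx": 0,"dy": 0,"dz": 1,"twist": 0,"fingers": 1},
    {"dx": 0,"dy": 0,"dz": 1.5,"twist": 0,"fingers": 1},
    {"dx": 0,"dy": 0,"dz": 1.5,"twist": 0,"fingers": 1},
    {"dx": 0,"dy": 0,"dz": 1.5,"twist": 0,"fingers": 1},
  ],
)

```text
clock: 5.85
eef_pos: [0.5656, -0.1516, 0.0616]
tool_rot: [0.752, 0.659, 0.001, 0.001]
ft_force: [-7.6, 1.1, 19.4]
grip_width: 0.0228
grasp_force: 62.1
```

Emit:
carry_out(
  plan=[
    {"dx": 0,"dy": 0,"dz": -1,"twist": 0,"fingers": 0.2},
    {"dx": 0,"dy": 0,"dz": -1,"twist": 0,"fingers": -0.3},
    {"dx": 0,"dy": 0,"dz": -1,"twist": 0,"fingers": -0.6},
    {"dx": 0,"dy": 0,"dz": -1,"twist": 0,"fingers": -0.6},
    {"dx": 0,"dy": 0,"dz": -20,"twist": 0,"fingers": -0.6},
  ],
)

```text
clock: 6.27
eef_pos: [0.5625, -0.1508, 0.0742]
tool_rot: [0.752, 0.659, -0.002, -0.004]
ft_force: [-1.4, 0.2, -1.7]
grip_width: 0.0683
grasp_force: 0.0
```

Emit:
carry_out(
  plan=[
    {"dx": 0,"dy": 0,"dz": -30,"twist": 0,"fingers": -0.6},
    {"dx": 0,"dy": 0,"dz": -60,"twist": 0,"fingers": -0.6},
    {"dx": 0,"dy": 0,"dz": -90,"twist": 0,"fingers": -0.6},
    {"dx": 0,"dy": -20,"dz": -100,"twist": 0,"fingers": -0.6},
    {"dx": 0,"dy": -60,"dz": -100,"twist": 0,"fingers": -0.6},
  ],
)

```text
clock: 6.68
eef_pos: [0.5115, -0.1449, 0.1815]
tool_rot: [0.752, 0.659, 0.003, 0.004]
ft_force: [0.2, -0.7, 0.7]
grip_width: 0.0687
grasp_force: 0.0
```

```bash
python3 -c "
from h import *
d=camera('scene')
cv2.imwrite('pics/a4.png',cv2.resize(d['image'][100:185,190:300,::-1],None,fx=7,fy=7,interpolation=cv2.INTER_CUBIC))
g=d['image'][135:165,225:255].astype(int); y=np.clip(g[...,1]-g[...,2]-60,0,None); v,u=np.mgrid[135:165,225:255]; y=y*(g[...,0]>180)*(v<157); print('dot',(u*y).sum()/y.sum(),(v*y).sum()/y.sum())
for z in (.084,.088): print('expect',proj(d,(.5655,-.1517,z)))
go(.472,-.276,.2,-7.6)"
```

```text
dot 238.0223642172524 152.23961661341852
expect [238.43344368 152.77623214]
expect [238.39026169 151.85307917]
pos [ 0.4949 -0.1413  0.1759] yang -7.62 tilt [ 0.001 -0.014 -1.   ] j6 1.43 f [-10.7   2.1  -7.2] w 0.0685 t 6.7333
move mm [-136.5   -5.2  -24.2] twist -0.02
```

View pics/a4.png

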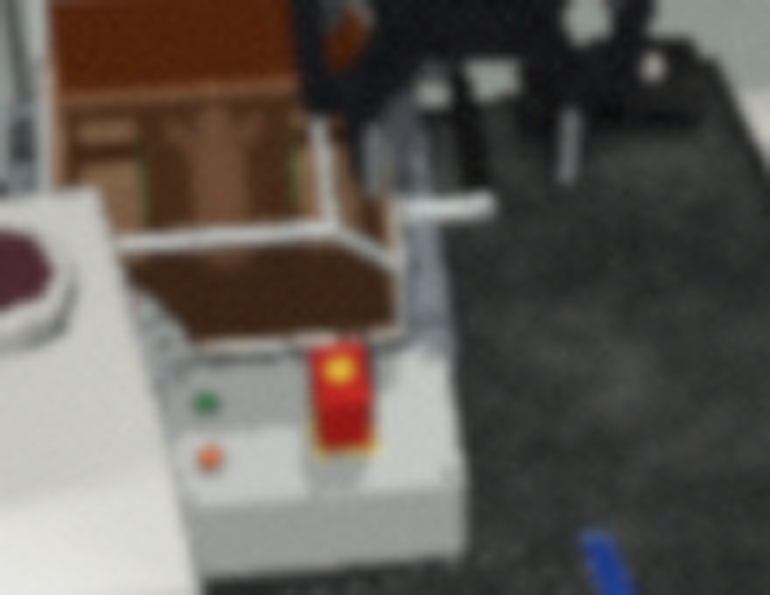

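Plug: dot at (340,370), with the red block covering the socket down to the yellow frame's edge (y≈450), so it looks seated. I'll check its height against the earlier dot reading.

```bash
python3 -c "
from h import *
d=camera('scene')
# parked: dot scene crop (585,143): plug .42,.19 top .06
print('held bias', np.array([237.56,141.61])-proj(d,(.5665,-.1492,.1337)))
print('now', [np.array([238.02,152.24])-proj(d,(.5655,-.1517,z)) for z in (.084,.086,.088)])
g=camera('scene')['image'][135:165,225:255].astype(int); y=np.clip(g[...,1]-g[...,2]-60,0,None); v,u=np.mgrid[135:165,225:255]; y=y*(g[...,0]>180)*(v<157); print('dot',(u*y).sum()/y.sum(),(v*y).sum()/y.sum())
# gap: bottom edge of red's +y face in crop y~445-450
for z in (.05,.053): print('red bottom edge', (proj(d,np.array([.5655,-.1517,z])+np.array([.0174*.139,.0174*.99,-0]))-[190,100]+.5)*7-.5)
go(.472,-.276,.2,-7.6)"
```

```text
held bias [-0.18371805 -0.00370635]
now [array([-0.41344368, -0.53623214]), array([-0.39188142, -0.07526996]), array([-0.37026169,  0.38692083])]
dot 238.02866242038218 152.2611464968153
red bottom edge [348.43314708 455.9540813 ]
red bottom edge [348.2222932  451.34142531]
pos [ 0.5016 -0.1427  0.1768] yang -7.63 tilt [ 0.001 -0.006 -1.   ] j6 1.43 f [ 0.2 -0.4  0.4] w 0.0684 t 6.8333
move mm [-136.1  -11.8  -23.2] twist -0.03
```

```bash
python3 -c "
from h import *
go(.5655,-.1517,.1,-7.6)"
```

```text
pos [ 0.5016 -0.1427  0.1768] yang -7.63 tilt [ 0.001 -0.006 -1.   ] j6 1.43 f [ 0.2 -0.4  0.4] w 0.0684 t 6.8333
move mm [-0.5 65.  76.4] twist -0.03
```

Emit:
carry_out(
  plan=[
    {"dx": 0,"dy": 20,"dz": 0,"twist": 0,"fingers": 1},
    {"dx": 0,"dy": 45,"dz": 0,"twist": 0,"fingers": 1},
    {"dx": 0,"dy": 60,"dz": 20,"twist": 0,"fingers": 1},
    {"dx": 0,"dy": 60,"dz": 50,"twist": 0,"fingers": 1},
    {"dx": 0,"dy": 60,"dz": 80,"twist": 0,"fingers": 1},
  ],
)

```text
clock: 7.25
eef_pos: [0.5687, -0.1522, 0.0978]
tool_rot: [0.752, 0.659, 0.001, 0.002]
ft_force: [0.2, -0.8, -0.1]
grip_width: 0.0075
grasp_force: 0.0
```

Emit:
carry_out(
  plan=[
    {"dx": 0,"dy": 0,"dz": 4,"twist": 0,"fingers": 1},
    {"dx": 0,"dy": 0,"dz": 8,"twist": 0,"fingers": 1},
    {"dx": 0,"dy": 0,"dz": 12,"twist": 0,"fingers": 1},
    {"dx": 0,"dy": 0,"dz": 15,"twist": 0,"fingers": 1},
    {"dx": 0,"dy": 0,"dz": 16,"twist": 0,"fingers": 1},
  ],
)

```text
clock: 7.67
eef_pos: [0.567, -0.152, 0.0841]
tool_rot: [0.752, 0.659, 0.001, 0.001]
ft_force: [-1.5, 1.6, 6.6]
grip_width: 0.0002
grasp_force: 3.1
```

Contact at z = 0.0841 with 6.6 N puts the plug top at 84 mm, so it is fully home. I'll retract and go in front of the bar.

Emit:
carry_out(
  plan=[
    {"dx": 0,"dy": 0,"dz": -30,"twist": 0,"fingers": 1},
    {"dx": 0,"dy": 0,"dz": -70,"twist": 0,"fingers": 1},
    {"dx": 0,"dy": -10,"dz": -105,"twist": 0,"fingers": 1},
    {"dx": -5,"dy": -45,"dz": -115,"twist": 0,"fingers": 0.8},
    {"dx": -25,"dy": -80,"dz": -115,"twist": 0,"fingers": 0.3},
  ],
)

```text
clock: 8.08
eef_pos: [0.4866, -0.1654, 0.203]
tool_rot: [0.751, 0.66, 0.003, 0.005]
ft_force: [-0.1, -1.5, 0.2]
grip_width: 0.0197
grasp_force: 0.0
```

```bash
python3 -c "
from h import *
go(.40,-.25,.2,-7.6)"
```

```text
pos [ 0.4866 -0.1654  0.203 ] yang -7.38 tilt [-0.002  0.012 -1.   ] j6 1.37 f [-0.1 -1.5  0.2] w 0.0197 t 8.0833
move mm [-95.  -75.1   2.3] twist 0.22
```

Emit:
carry_out(
  plan=[
    {"dx": -15,"dy": -35,"dz": 0,"twist": 0,"fingers": 0.3},
    {"dx": -35,"dy": -68,"dz": 0,"twist": 0,"fingers": 0.3},
    {"dx": -65,"dy": -80,"dz": 0,"twist": 0,"fingers": 0.3},
    {"dx": -90,"dy": -80,"dz": 0,"twist": 0,"fingers": 0.3},
    {"dx": -90,"dy": -80,"dz": 0,"twist": 0,"fingers": 0.3},
  ],
)

```text
clock: 8.5
eef_pos: [0.3913, -0.2482, 0.1994]
tool_rot: [0.754, 0.657, 0.0, 0.003]
ft_force: [-0.1, -0.0, 0.2]
grip_width: 0.03
grasp_force: 0.0
```

```bash
python3 -c "
from h import *
go(.4777,-.2746,.2,-7.6)
c=camera('top');d=camera('scene');f=lambda i:(255*(i/255.)**.5).astype(np.uint8)
go(.4777,-.2746,.2,-7.6)
a=cv2.resize(f(c['image'][175:225,305:365,::-1]),(395,329),interpolation=cv2.INTER_CUBIC)
b=cv2.resize(f(d['image'][95:145,220:280,::-1]),(395,329),interpolation=cv2.INTER_CUBIC)
cv2.imwrite('pics/a5.png',np.hstack([a,b]))
for p in [(.4777,-.2746,.087)]:
  for k,o,s,x in ((c,(305,175),395/60,0),(d,(220,95),395/60,395)): print((proj(k,p)-o+.5)*s-.5+[x,0])
"
```

```text
pos [ 0.3913 -0.2482  0.1994] yang -7.89 tilt [-0.004  0.004 -1.   ] j6 1.14 f [-0.1 -0.   0.2] w 0.03 t 8.5
move mm [-14.3  89.2  -0.1] twist -0.29
pos [ 0.392  -0.2453  0.1987] yang -7.73 tilt [-0.001  0.003 -1.   ] j6 1.15 f [ 0.7 -0.9 -0.8] w 0.0298 t 8.6
move mm [-17.5  88.8  -1.1] twist -0.13
[172.79916201 185.41815204]
[636.31120055 163.82855095]
```

View pics/a5.png

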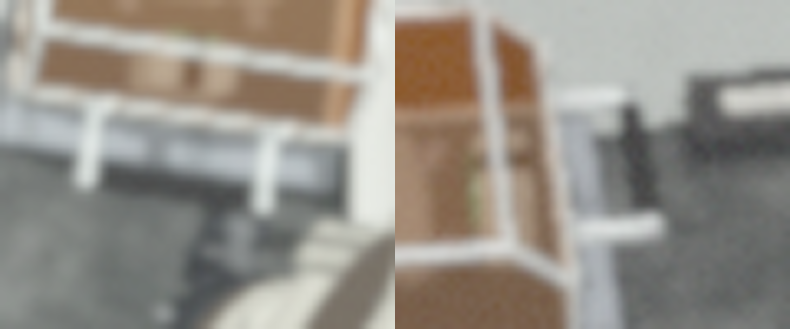

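Scene half: the dark bar runs from (632,110) to (645,210), centre about (638,160), against (636,164) predicted. Agreement is about 1 mm, so I'll move over it and descend.

Emit:
carry_out(
  plan=[
    {"dx": -4,"dy": 20,"dz": 0,"twist": 0,"fingers": 0.3},
    {"dx": -8,"dy": 42,"dz": 0,"twist": 0,"fingers": 0.3},
    {"dx": -12,"dy": 65,"dz": 0,"twist": 0,"fingers": 0.3},
    {"dx": -16,"dy": 88,"dz": 0,"twist": 0,"fingers": 0.3},
    {"dx": -16,"dy": 88,"dz": 0,"twist": 0,"fingers": 0.3},
  ],
)

```text
clock: 9.02
eef_pos: [0.4813, -0.2719, 0.1973]
tool_rot: [0.752, 0.66, 0.001, 0.001]
ft_force: [0.5, -0.3, 0.1]
grip_width: 0.03
grasp_force: 0.0
```

```bash
python3 -c "
from h import *
camera('top');camera('top')
go(.477,-.2746,.13,-7.6)
"
```

```text
pos [ 0.4777 -0.2708  0.1971] yang -7.48 tilt [ 0.    -0.001 -1.   ] j6 1.19 f [ 0.5  0.5 -1.3] w 0.0302 t 9.1167
move mm [-3.9 -0.2 67.1] twist 0.12
```

Emit:
carry_out(
  plan=[
    {"dx": -3.5,"dy": -0.5,"dz": 30,"twist": 0,"fingers": 0.3},
    {"dx": -3.5,"dy": -0.5,"dz": 60,"twist": 0,"fingers": 0.3},
    {"dx": -3.5,"dy": -0.5,"dz": 85,"twist": 0,"fingers": 0.3},
    {"dx": -3.5,"dy": -0.5,"dz": 93,"twist": 0,"fingers": 0.3},
    {"dx": -3.5,"dy": -0.5,"dz": 93,"twist": 0,"fingers": 0.3},
  ],
)

```text
clock: 9.53
eef_pos: [0.4736, -0.2736, 0.1023]
tool_rot: [0.752, 0.659, -0.001, -0.003]
ft_force: [-0.7, 0.6, 0.2]
grip_width: 0.0297
grasp_force: 0.0
```

Emit:
carry_out(
  plan=[
    {"dx": 0,"dy": 0,"dz": 7,"twist": 0,"fingers": 0.3},
    {"dx": 0,"dy": 0,"dz": 14,"twist": 0,"fingers": 0.3},
    {"dx": 0,"dy": 0,"dz": 21,"twist": 0,"fingers": 0.3},
    {"dx": 0,"dy": 0,"dz": 30,"twist": 0,"fingers": 0.3},
    {"dx": 0,"dy": 0,"dz": 32,"twist": 0,"fingers": 0.3},
  ],
)

```text
clock: 9.95
eef_pos: [0.4753, -0.275, 0.0711]
tool_rot: [0.752, 0.659, -0.0, -0.001]
ft_force: [-0.0, 0.5, -0.2]
grip_width: 0.0301
grasp_force: 0.0
```

Emit:
carry_out(
  plan=[
    {"dx": 0,"dy": 0,"dz": 0,"twist": 0,"fingers": 0.5},
    {"dx": 0,"dy": 0,"dz": 0,"twist": 0,"fingers": 0.7},
    {"dx": 0,"dy": 0,"dz": 0,"twist": 0,"fingers": 1},
    {"dx": 0,"dy": 0,"dz": 0,"twist": 0,"fingers": 1},
    {"dx": 0,"dy": 0,"dz": 0,"twist": 0,"fingers": 1},
  ],
)

```text
clock: 10.37
eef_pos: [0.4756, -0.2753, 0.0725]
tool_rot: [0.753, 0.659, -0.0, -0.0]
ft_force: [-1.5, 1.0, 0.4]
grip_width: 0.0098
grasp_force: 58.5
```

```bash
python3 -c "
from h import *
go(.477,-.2746,.072,-7.6)
t0=np.arctan2(36,196);r=np.hypot(36,196)
for a in range(0,46,3):
  t=t0+np.radians(a); print(a,'dy+',round(196-r*np.cos(t),1),'dz',round(36-r*np.sin(t),1))
"
```

```text
pos [ 0.4756 -0.2753  0.0725] yang -7.63 tilt [-0.    -0.001 -1.   ] j6 1.18 f [-1.5  1.   0.4] w 0.0098 t 10.3667
move mm [0.9 1.3 0.5] twist -0.03
0 dy+ 0.0 dz 0.0
3 dy+ 2.2 dz -10.2
6 dy+ 4.8 dz -20.3
9 dy+ 8.0 dz -30.2
12 dy+ 11.8 dz -40.0
15 dy+ 16.0 dz -49.5
18 dy+ 20.7 dz -58.8
21 dy+ 25.9 dz -67.8
24 dy+ 31.6 dz -76.6
27 dy+ 37.7 dz -85.1
30 dy+ 44.3 dz -93.2
33 dy+ 51.2 dz -100.9
36 dy+ 58.6 dz -108.3
39 dy+ 66.3 dz -115.3
42 dy+ 74.4 dz -121.9
45 dy+ 82.9 dz -128.0
```

Gripped on the bar. Next I lift along the arc.

Emit:
carry_out(
  plan=[
    {"dx": 0,"dy": 2.2,"dz": -10.2,"twist": 0,"fingers": 1},
    {"dx": 0,"dy": 4.8,"dz": -20.3,"twist": 0,"fingers": 1},
    {"dx": 0,"dy": 8,"dz": -30.2,"twist": 0,"fingers": 1},
    {"dx": 0,"dy": 11.8,"dz": -40,"twist": 0,"fingers": 1},
    {"dx": 0,"dy": 16,"dz": -49.5,"twist": 0,"fingers": 1},
  ],
)

```text
clock: 10.78
eef_pos: [0.4911, -0.2776, 0.1219]
tool_rot: [0.753, 0.658, -0.001, -0.001]
ft_force: [-1.4, -0.5, -1.4]
grip_width: 0.0098
grasp_force: 58.9
```

```bash
python3 -c "
from h import *
go(.477,-.2746,.072,-7.6)"
```

```text
pos [ 0.4911 -0.2776  0.1219] yang -7.64 tilt [-0.    -0.002 -1.   ] j6 1.19 f [-1.4 -0.5 -1.4] w 0.0098 t 10.7833
move mm [  1.1 -14.3  50. ] twist -0.04
```

Relative steps: 15→30→45°.

Emit:
carry_out(
  plan=[
    {"dx": 0,"dy": 4.7,"dz": -9.3,"twist": 0,"fingers": 1},
    {"dx": 0,"dy": 9.9,"dz": -18.3,"twist": 0,"fingers": 1},
    {"dx": 0,"dy": 15.6,"dz": -27.1,"twist": 0,"fingers": 1},
    {"dx": 0,"dy": 21.7,"dz": -35.6,"twist": 0,"fingers": 1},
    {"dx": 0,"dy": 28.3,"dz": -43.7,"twist": 0,"fingers": 1},
  ],
)

```text
clock: 11.2
eef_pos: [0.519, -0.2817, 0.166]
tool_rot: [0.753, 0.658, -0.001, -0.0]
ft_force: [-3.3, -1.7, -0.5]
grip_width: 0.0098
grasp_force: 59.0
```

Emit:
carry_out(
  plan=[
    {"dx": 0,"dy": 6.9,"dz": -7.7,"twist": 0,"fingers": 1},
    {"dx": 0,"dy": 14.3,"dz": -15.1,"twist": 0,"fingers": 1},
    {"dx": 0,"dy": 22,"dz": -22.1,"twist": 0,"fingers": 1},
    {"dx": 0,"dy": 30.1,"dz": -28.7,"twist": 0,"fingers": 1},
    {"dx": 0,"dy": 38.6,"dz": -34.8,"twist": 0,"fingers": 1},
  ],
)

```text
clock: 11.62
eef_pos: [0.5576, -0.2875, 0.2014]
tool_rot: [0.753, 0.658, -0.001, 0.001]
ft_force: [-3.5, -2.9, 2.1]
grip_width: 0.01
grasp_force: 59.2
```

Emit:
carry_out(
  plan=[
    {"dx": 0,"dy": 0,"dz": 0,"twist": 0,"fingers": 1},
    {"dx": 0,"dy": 0,"dz": 0,"twist": 0,"fingers": 1},
    {"dx": 0,"dy": 0,"dz": 0,"twist": 0,"fingers": 1},
    {"dx": 0,"dy": 0,"dz": 0,"twist": 0,"fingers": 1},
    {"dx": 0,"dy": 0,"dz": 0,"twist": 0,"fingers": 1},
  ],
)

```text
clock: 12.03
eef_pos: [0.5567, -0.2874, 0.2007]
tool_rot: [0.753, 0.658, -0.001, 0.0]
ft_force: [-4.8, -2.5, 3.8]
grip_width: 0.0098
grasp_force: 59.5
```

```bash
python3 -c "
from h import *
go(.477,-.2746,.072,-7.6)
d=snap('scene','a6',(170,70,300,170),6)"
```

```text
pos [ 0.5567 -0.2874  0.2007] yang -7.67 tilt [-0.002 -0.001 -1.   ] j6 1.23 f [-4.8 -2.5  3.8] w 0.0098 t 12.0333
move mm [  2.3 -80.5 128.8] twist -0.07
```

View pics/a6.png

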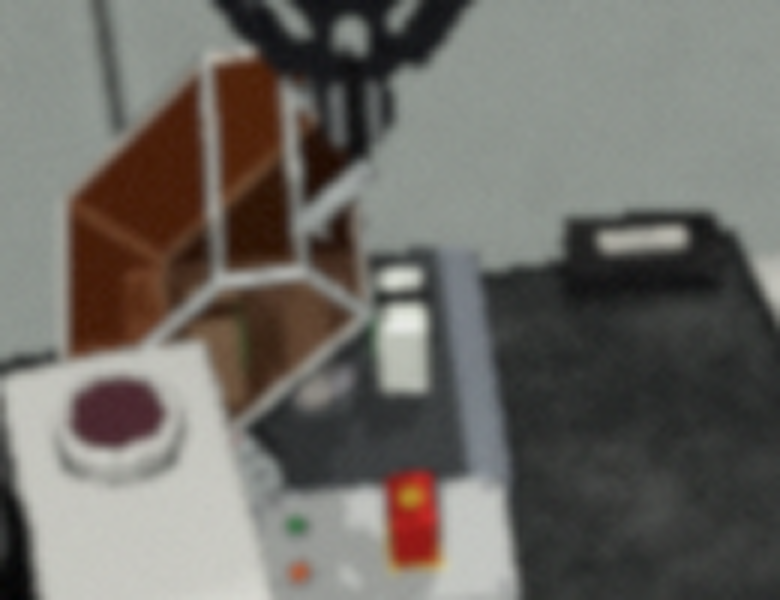

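The hood is held open by the bar at (365,170). The bar travelled 82 mm back and 128 mm up, which is 45° of the arc, and the plug is still home at (412,520). I'm handing in.

```bash
python3 -c "
from h import *
print(job_done())"
```

```text
the job is handed in; nothing more can be done
None
```

The plug is fully home in the socket and released, and the hood is held by its bar at about 45°, judged from how far the bar travelled; I handed the job in at 12 s of robot time, and no verdict came back.

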